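Fit the keeper on the gauge-ball carrier and hold it over the surface plate

ROBOT

A 6-joint arm with a two-finger parallel gripper is mounted at the origin on the work surface. World frame = base frame: x ahead of the robot, y to its left, z up, the work surface at z = 0. Lengths are in m, angles in rad, forces in N, time in s.
With the tool pointing down it reaches from about 0.325 to 0.9 m from the base axis. Payload 6.1 kg.
Tool frame: the origin (TCP) lies midway between the tips of the shut fingers; the grasp point (between the pads) lies behind it (grasp_offset is the z of the grasp point in the tool frame, in m); z points along the fingers, y is the line along which they close (so a half turn about z gives the same grasp; the last joint's range is limited). The gripper opens to 87 mm and grips with 3 to 60 N. Pads are 19 mm wide; open, the fingers measure 117 mm over their backs; the gripper's body (75 mm by 190 mm) begins 51 mm behind the grasp point.
Start: joints at [0.988, 0.22, 1.526, -0, 1.395, -0.126], TCP at [0.276, 0.561, 0.187] pointing down, gripper open.
Joint ranges: [-2.98, 2.98], [-0.91, 2.08], [0.09, 2.57], [-1.24, 4.39], [0.2, 2.65], [-2.68, 2.68]. Speed limits (rad/s): [2.57, 2.57, 3.01, 3.14, 3.14, 3.14].

INTERFACE

Orientations are given as a unit quaternion [x, y, z, w].
In Python, from plant import observe, camera, camera_model, hand_in, grasp_offset gives the robot as it stands. The module is installed in compiled form; this text tells all that it offers.
- The arm moves only by the tool servo_tool, never from a script. Its arguments are lists of equal length, an entry for each row: "delta_pos": the shift along the tool's x, y, z as a fraction of full scale, a list of three; "twist": the turn about the tool's z as a fraction of full scale. A call has 1 to 12 rows; each row is the pose to reach, as a shift and turn from the pose commanded when the call began, along the tool's axes at that moment; what a row does not reach only later rows make up. Full scale, the value 1, is 0.15 m for a shift and 0.5 rad for a turn. A row lasts 1/10 s, in which the tool goes at most 50 mm and 8.59 degrees, less where a joint would pass 70% of its speed; a pose out of reach is approached as far as the arm can. A call with a number of a shift or a turn outside -1 to 1 is refused whole. A call with a gripper value outside its range is refused whole. "fingers" is the closure, from 0 (fully open) to 1 (shut), set as the call begins (left out, the last holds). The fingers move at their own pace and stop on an object; the grip force is fixed at half the most. Time passes only in rows, so rows that repeat a pose let the fingers close. It gives the time, the measured TCP pose, the force, the opening and the grip force at its end, in the units of the state.
- observe(): the state, without advancing time (a new reading comes with each control period).
- camera(name): name is "side" or "top"; returns the picture (420x560x3 uint8, blue, green, red); there is no depth.
- camera_model(name): a dict with "camera_matrix" (3x3 intrinsics, pixels), "rvec" (rotation vector, rad) and "tvec" (3), from world to camera coordinates, as OpenCV has them. Camera axes: x right, y down, z forward; pixel columns grow to the right and rows downward; lengths in m; the calibration is good to about 2 mm. A picture is of the moment at which its call begins. camera_model takes no time and is no camera call.
- hand_in(): hands the job in; it is judged then, once.
The state is a dict: "time_s": time; "qpos": joint angles; "joint_velocities": joint speeds; "joint_efforts": joint torques, N m; "tool_pos": TCP position; "eef_rot": TCP orientation; "ft_force": force on the tool from outside, world axes, zero at the start; "moment": the same for the moment, N m; "finger_gap": finger opening in m; "gripper_force": force on a finger pad.
Only numpy, scipy, OpenCV 4.12 (cv2) and the standard library are available. Lean on these libraries where they do the work, as an engineer would, in place of code of your own. Each camera call takes 0.05 s, during which the arm holds its last target. There are 200 camera calls.

TASK

On the blue gauge-ball carrier the large ball's keeper bar is missing: lay the loose bar that is on the bench into the notches of the two posts either side of that ball, as on the other seat. Then lift the carrier by its black handle, keeping it level so that no ball climbs out of its pocket and no bar comes out of its notches, carry it to the granite surface plate and finish still holding it there for the inspector, level and still, over the middle of the plate and about 10 cm above it. Neither the carrier nor the loose bar may touch the plate, and the sleeve on it, the vee block and the micrometer stay where they are.

Things in the scene. Friction and masses are not known exactly. Their poses are not given: they have to be found in the camera images.
- carrier: loose blue carrier for two steel gauge balls, standing on the bench: base plate 190 (x) x 116 (y) x 6 mm, 118 mm high over its handle, about 0.5 kg without balls and bars. Origin: centre of its underside, z up. The 30 mm ball's seat, its bar missing at the start, is at x = +65 mm; the 24 mm ball's, bar already fitted, at x = -65 mm. Two aluminium posts, 48 mm high, flank each at y = +-44 mm
- handle (a point): centre of the carrier's black handle bar, 107 mm above its underside: bar 16 mm thick (carrier x), 22 mm high, 90 mm long (carrier y) on two legs at y = +-33 mm, gripped from above, fingers closing along carrier x. The filled carrier balances about under it. Knobs of fitted bars, at x = +-65 mm, reach 77 mm above the underside
- open_rest (a point): where the middle of the loose bar's underside comes to lie: between the posts at the large ball, at the notch floors, 39 mm above the carrier's underside, 3 mm over the ball. Carrier's axes; the bar lies along y, either way round. Notch: 24 mm wide (x) at its floor, flaring to 36 mm at the top of its cheeks, 9 mm up; end stops 102 mm apart, 6 mm high
- open_seat (a point): centre of the large ball when in the middle of its pocket (21 mm above the carrier's underside). The pocket is a white ring, rim 6 mm high, in which the ball lies loose with 2.5 mm play all round. Axes as the carrier's
- fitted_rest (a point): the same resting point as open_rest at the small ball's seat, where a bar already lies
- fitted_seat (a point): centre of the small ball when it lies in the middle of its pocket (24 mm above the carrier's underside)
- keeper: loose keeper bar on the bench, knob up: aluminium, 20 mm wide (x), 96 long (y), 8 thick, with an upright square orange grip knob 16 x 16 mm at its middle, from 8 to 38 mm above its underside; 60 g. Origin: centre of its underside. It fits the notches with 2 mm play each side, 3 mm each end, and stays there by its weight alone; it is set down, not dropped
- fitted_keeper: an equal keeper bar with orange knob, already lying in the notches over the small ball, held by its weight alone
- ball_center (a point): centre of the large steel ball, 30 mm diameter, 110 g, loose in the carrier's pocket at open_seat
- small_ball_center (a point): centre of the small steel ball, 24 mm diameter, 56 g, loose in the pocket at fitted_seat
- plate: dark granite surface plate 300 (x) x 200 (y) mm on short feet, fixed; origin in the middle of its footprint at bench height, top face 60 mm above the bench. Carrier and plate stand one to the left, one to the right of the robot, in either order.
- sleeve: steel sleeve standing on the plate near its far end, 56 mm outside and 36 mm inside diameter, 45 mm high (so its top is 105 mm above the bench); origin: centre of its underside; leave alone
- vee_block: steel vee block 60 x 50 x 45 mm beyond the middle of the bench; origin: centre of its underside; leave alone
- micrometer: green outside micrometer, lying flat, about 145 x 60 x 18 mm, beyond the middle of the bench; origin on its underside near its middle; leave alone
There are look-alikes about, which are no part of the job. Of the things that look like the carrier, the largest one is meant. Leave any red look-alike of the keeper alone.

How it is judged:
By the outcome, as a careful person would: the job done as asked, in the order asked, and still so for the second after the job is handed in, while the arm keeps its last pose, push and grip.
It also fails if it takes over 61 s, if anything falls off the work surface, if the arm or the gripper's body presses on something with over 40 N, if the wrist force passes 120 N, or if a joint passes its speed limit or range.

## Working session

There is one attempt and no reset: what is moved stays moved. The work goes in short steps, Python scripts to look and compute and a tool call to move; the robot and the scene stay as the last step left them, time stands still between calls to the robot, and variables do not carry over. Pictures are saved under pics/ and viewed, at most 10 in all, crops included, and the job is handed in when it is done.

Besides the shell and the picture viewer there is one more tool, called after "Call:" by a JSON object that holds its "method" and its "body". servo_tool: Moves the arm, as the interface text tells. Its arguments: {"type":"object","properties":{"delta_pos":{"type":"array"},"twist":{"type":"array"},"fingers":{"type":"number"}},"required":["delta_pos","twist"]}

```bash
mkdir -p pics
python3 - <<'E'
from plant import *
import cv2
print(grasp_offset); print(observe())
for n in("side","top"):
    cv2.imwrite(f"pics/{n}0.png",camera(n)); print(n,camera_model(n))
E
```

```text
-0.0187
{'time_s': 0.0, 'qpos': array([ 9.87896060e-01,  2.21227646e-01,  1.52763368e+00,  9.85465074e-06,
        1.39470432e+00, -1.26077092e-01]), 'joint_velocities': array([ 0.00072963,  0.00017825, -0.00041008, -0.00126337,  0.00127981,
        0.00144289]), 'joint_efforts': array([ 2.17361980e-03, -4.94612396e+01, -3.87381005e+01,  7.00858701e-02,
        5.73715463e-02, -1.64950602e-04]), 'tool_pos': array([0.27528389, 0.56032556, 0.18562445]), 'eef_rot': array([ 2.26431388e-01,  9.74026618e-01, -9.23478494e-04, -3.46973073e-04]), 'ft_force': array([-0.09295493,  0.61922253, -0.01218629]), 'moment': array([ 0.00455184, -0.0190835 , -0.04978845]), 'gripper_force': 0.0, 'finger_gap': 0.08700018729544552}
side {'camera_matrix': array([[482.68842947,   0.        , 280.7429685 ],
       [  0.        , 482.68842947, 218.36327951],
       [  0.        ,   0.        ,   1.        ]]), 'rvec': array([ 0.55912113, -2.70100205,  1.11615791]), 'tvec': array([0.55710082, 0.24204488, 0.85813434])}
top {'camera_matrix': array([[451.86468859,   0.        , 277.74159927],
       [  0.        , 451.86468859, 215.62465722],
       [  0.        ,   0.        ,   1.        ]]), 'rvec': array([ 2.1671061 , -2.11697203,  0.15996861]), 'tvec': array([-0.01612407,  0.59768507,  1.00015032])}
```

View pics/top0.png

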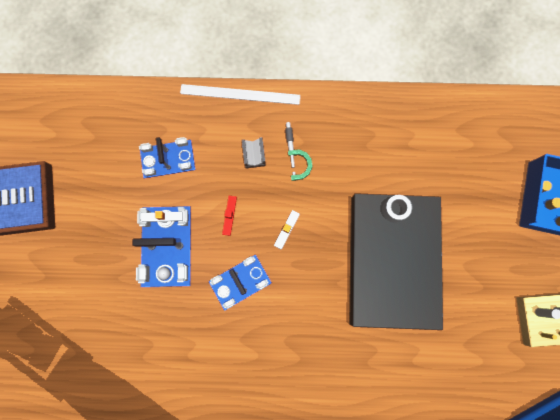

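View pics/side0.png

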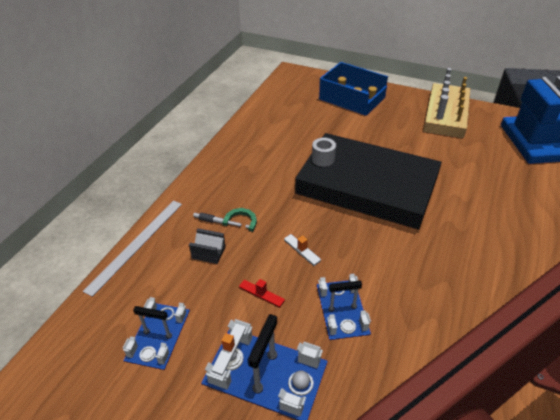

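The top view shows the carrier at about (165,245), with its open seat and ball at (165,273) and its fitted bar at (162,216). The loose keeper is at (287,230), the plate at (397,262) and the sleeve at (399,207). The red bar and the small carriers are decoys.

```bash
cat > h.py <<'E'
import numpy as np, cv2
from plant import *
def cast(n,uv,z):
    m=camera_model(n); R=cv2.Rodrigues(m["rvec"])[0]; t=m["tvec"]
    uv=np.atleast_2d(np.array(uv,float)); d=np.c_[uv,np.ones(len(uv))]@np.linalg.inv(m["camera_matrix"]).T@R
    c=-R.T@t; return c+d*((z-c[2])/d[:,2])[:,None]
def proj(n,P):
    m=camera_model(n); return cv2.projectPoints(np.atleast_2d(np.array(P,float)),m["rvec"],m["tvec"],m["camera_matrix"],None)[0][:,0]
def crop(im,x0,y0,x1,y1): 
    o=np.zeros(im.shape[:2],bool); o[y0:y1,x0:x1]=1; return o
def masks(im):
    h,s,v=[a.astype(int) for a in cv2.split(cv2.cvtColor(im,cv2.COLOR_BGR2HSV))]
    return dict(blue=(h>100)&(h<130)&(s>120)&(v>50),orange=(h>=8)&(h<22)&(s>190)&(v>190),white=(s<70)&(v>130),dark=(v<60))
def big(m):
    n,l,st,c=cv2.connectedComponentsWithStats(m.astype(np.uint8)); i=1+np.argmax(st[1:,4]); return l==i
def rect(m):
    p=np.argwhere(m)[:,::-1].astype(np.float32); return cv2.minAreaRect(p)
E
python3 - <<'E'
from h import *
np.set_printoptions(precision=4,suppress=True)
im=cv2.imread("pics/top0.png"); M=masks(im)
r=rect(M["blue"]&crop(im,130,200,196,292)); print("base",r,cast("top",cv2.boxPoints(r),.006)[:,:2],cast("top",r[0],.006))
b=big(M["dark"]&crop(im,125,230,185,255)); r=rect(b); print("handle",r,cast("top",cv2.boxPoints(r),.118)[:,:2],cast("top",r[0],.118))
b=big(M["white"]&crop(im,265,205,305,255)|M["orange"]&crop(im,265,205,305,255)); r=rect(b); print("keeper",b.sum(),r,cast("top",cv2.boxPoints(r),.008)[:,:2],cast("top",r[0],.008))
b=big(M["orange"]&crop(im,265,205,305,255)); r=rect(b); print("knob",b.sum(),r,cast("top",r[0],.03))
b=big(M["orange"]&crop(im,140,200,180,230)); r=rect(b); print("fknob",b.sum(),r,cast("top",r[0],.075))
b=big(M["dark"]&crop(im,340,185,450,340)); r=rect(b); print("plate",r,cast("top",cv2.boxPoints(r),.06)[:,:2],cast("top",r[0],.06))
im2=cv2.imread("pics/side0.png")
a=cv2.resize(im[190:300,120:310],None,fx=4,fy=4,interpolation=cv2.INTER_CUBIC)
cv2.imwrite("pics/c1.png",a)
a=cv2.resize(im2[220:420,180:380],None,fx=3,fy=3,interpolation=cv2.INTER_CUBIC)
cv2.imwrite("pics/c2.png",a)
E
```

```text
base ((165.0, 246.5), (79.0, 48.0), 90.0) [[0.6171 0.3277]
 [0.6199 0.2121]
 [0.4321 0.2022]
 [0.4294 0.3147]] [[0.5234 0.2641 0.006 ]]
handle ((155.44639587402344, 242.42767333984375), (5.093636989593506, 39.101158142089844), 87.1375961303711) [[0.5253 0.2989]
 [0.5315 0.2159]
 [0.5206 0.2147]
 [0.5145 0.2976]] [[0.523  0.2568 0.118 ]]
keeper 295 ((286.33514404296875, 229.4132080078125), (8.70945930480957, 39.91447448730469), 27.758541107177734) [[ 0.5327  0.0072]
 [ 0.6187 -0.0354]
 [ 0.6092 -0.054 ]
 [ 0.5235 -0.0113]] [[ 0.5708 -0.0233  0.008 ]]Traceback (most recent call last):
  File "<stdin>", line 7, in <module>
  File "h.py", line 15, in big
    n,l,st,c=cv2.connectedComponentsWithStats(m.astype(np.uint8)); i=1+np.argmax(st[1:,4]); return l==i
                                                                       ~~~~~~~~~^^^^^^^^^^
    return _wrapfunc(a, 'argmax', axis=axis, out=out, **kwds)
    return bound(*args, **kwds)
ValueError: attempt to get argmax of an empty sequence
```

```bash
sed -i 's/orange=[^,]*,/orange=(h>=7)\&(h<24)\&(s>200)\&(v>140),/' h.py
python3 - <<'E'
from h import *
np.set_printoptions(precision=4,suppress=True)
im=cv2.imread("pics/top0.png");im2=cv2.imread("pics/side0.png")
a=cv2.resize(im[195:300,125:310],None,fx=4,fy=4,interpolation=cv2.INTER_CUBIC)
cv2.imwrite("pics/c1.png",a)
a=cv2.resize(im2[220:420,180:380],None,fx=3,fy=3,interpolation=cv2.INTER_CUBIC)
cv2.imwrite("pics/c2.png",a)
hs=cv2.cvtColor(im,cv2.COLOR_BGR2HSV); print(hs[226:233,283:291].tolist()[2]); print(hs[213:219,160].tolist())
m=camera_model("top"); R=cv2.Rodrigues(m["rvec"])[0]; print(-R.T@m["tvec"])
M=masks(im)
b=big(M["dark"]&crop(im,340,185,450,340)); r=rect(b); print("plate",r,cast("top",cv2.boxPoints(r),.06)[:,:2],cast("top",r[0],.06))
E
```

```text
[[21, 177, 230], [23, 177, 245], [23, 175, 246], [24, 175, 246], [24, 175, 246], [24, 175, 246], [23, 177, 245], [19, 146, 236]]
[[22, 182, 246], [22, 181, 246], [22, 181, 245], [22, 181, 245], [23, 181, 242], [17, 181, 166]]
[ 0.4409 -0.0058  1.0786]
plate ((351.9508056640625, 259.9923095703125), (2.915203809738159, 128.02955627441406), 0.8069294095039368) [[ 0.3583 -0.1659]
 [ 0.6452 -0.1701]
 [ 0.6453 -0.1768]
 [ 0.3584 -0.1723]] [[ 0.4988 -0.1712  0.06  ]]
```

View pics/c1.png

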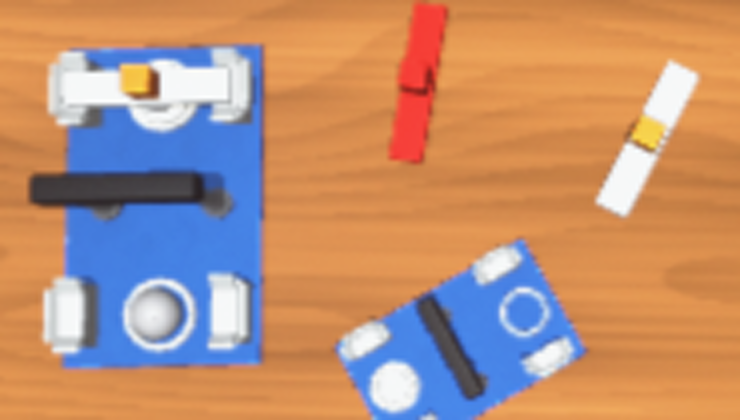

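View pics/c2.png

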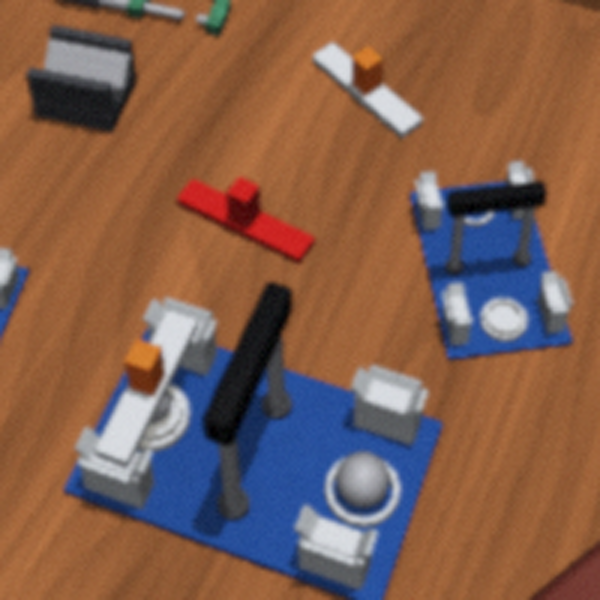

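The crops show the carrier's open seat and ball at full-image (164,273), with the bar axis running nearly along world y. The fitted knob is at (159.5,215), the handle at (154,242), and the loose keeper and its knob at (286.6,228). Next I refine these.

```bash
cat > m.py <<'E'
from h import *
np.set_printoptions(precision=4,suppress=True)
im=cv2.imread("pics/top0.png");h,s,v=[a.astype(int) for a in cv2.split(cv2.cvtColor(im,cv2.COLOR_BGR2HSV))]
cen=lambda m:np.argwhere(m)[:,::-1].mean(0)
C=lambda *a:crop(im,*a)
k=(h>15)&(h<30)&(s>150)&(v>215)
b=big(k&C(280,220,296,240)); print("knob",b.sum(),cast("top",cen(b),.038))
b=big(k&C(150,205,170,225)); print("fknob",b.sum(),cast("top",cen(b),.077))
b=big((s<90)&(v>140)&C(265,205,305,255)|k&C(280,220,296,240)); r=rect(b); print("keeper",cast("top",r[0],.008),cast("top",cen(b),.008)); p=cast("top",np.argwhere(b)[:,::-1],.008)[:,:2]
def ang(p): w,V=np.linalg.eigh(np.cov(p.T)); return np.degrees(np.arctan2(V[1,1],V[0,1]))%180, np.sqrt(12*w)
print(ang(p))
b=big((v<75)&C(125,230,180,255)); p=cast("top",np.argwhere(b)[:,::-1],.118)[:,:2]; print("handle",b.sum(),p.mean(0),ang(p),p.min(0),p.max(0))
bl=(h>100)&(h<130)&(s>120)&(v>50)&C(130,200,200,292)
# right edge line & bottom/top edges, half-pixel
rows=[y for y in range(209,284)]; e=np.array([[np.where(bl[y])[0].max()+.5,y] for y in rows if bl[y].any()]); P=cast("top",e,.006)[:,:2]
f=np.polyfit(P[:,0],P[:,1],1); print("right edge ang",np.degrees(np.arctan(f[0])),np.polyval(f,.52),"resid",np.std(P[:,1]-np.polyval(f,P[:,0])))
for nm,fn,o in(("far",min,-.5),("near",max,.5)):
    e=np.array([[x,fn(np.where(bl[:,x])[0])+o] for x in range(158,188)]); P=cast("top",e,.006)[:,:2]; f=np.polyfit(P[:,1],P[:,0],1); print(nm,np.degrees(np.arctan(f[0])),np.polyval(f,.26),np.std(P[:,0]-np.polyval(f,P[:,1])))
g=cv2.medianBlur(im,3); pl=big((v<70)&C(342,185,450,340)); 
print("v plate",v[260,345:450:5]);
E
python3 m.py
```

```text
knob 37 [[ 0.5711 -0.0228  0.038 ]]
fknob 36 [[0.5894 0.2652 0.077 ]]
keeper [[ 0.5711 -0.0238  0.008 ]] [[ 0.571  -0.0237  0.008 ]]
(np.float64(153.8575338262996), array([0.0219, 0.1   ]))
handle 283 [0.5238 0.2602] (np.float64(92.51927136092144), array([0.0142, 0.0901])) [0.5149 0.2086] [0.5312 0.305 ]
right edge ang 3.021953011680548 0.2056533765295331 resid 3.418733867815918e-17
far 25.948302090261198 0.6132945230112083 0.015974902760744304
near -1.340971695339373 0.4318708043218534 2.4547954708634315e-17
v plate [224  86  97  99  97  97  96  96  93  94  92  93  90  89  87  87  86  84
  82  81 221]
```

```bash
cat > m2.py <<'E'
from h import *
np.set_printoptions(precision=4,suppress=True)
t=lambda x,y:((x+.5)/4-.5+125,(y+.5)/4-.5+195)
q=lambda x,y:((x+.5)/3-.5+180,(y+.5)/3-.5+220)
print("ring top/side",cast("top",t(158.5,315.5),.012),cast("side",q(363,489),.012))
print("base corners top",cast("top",[t(66,48),t(262,45),t(260,362),t(62,368)],.006))
print("base corners side",cast("side",[q(66,490),q(440,423)],.006))
print("post pair mid",cast("top",t((45+248)/2,314),.045))
print("plate",cast("top",[(353.5,195),(441,197),(442,328),(351.5,326)],.06))
im=cv2.imread("pics/top0.png");h,s,v=[a.astype(int) for a in cv2.split(cv2.cvtColor(im,cv2.COLOR_BGR2HSV))]
b=big((v<115)&(s<90)&crop(im,344,185,450,340)); r=rect(b);print(r,cast("top",cv2.boxPoints(r),.06),cast("top",r[0],.06))
# side knob loose keeper
im=cv2.imread("pics/side0.png");h,s,v=[a.astype(int) for a in cv2.split(cv2.cvtColor(im,cv2.COLOR_BGR2HSV))]
for n,c in(("loose",(288,230,320,255)),("fit",(215,330,240,360))):
    b=big((h>5)&(h<25)&(s>170)&(v>120)&crop(im,*c)); p=np.argwhere(b)[:,::-1].mean(0); print(n,b.sum(),p,cast("side",p,.023 if n=="loose" else .062))
E
python3 m2.py
```

```text
ring top/side [[0.4597 0.2605 0.012 ]] [[0.457  0.2612 0.012 ]]
base corners top [[0.6181 0.3274 0.006 ]
 [0.6227 0.2096 0.006 ]
 [0.4341 0.2008 0.006 ]
 [0.4279 0.3167 0.006 ]]
base corners side [[0.6124 0.3257 0.006 ]
 [0.4319 0.2027 0.006 ]]
post pair mid [[0.4598 0.2591 0.045 ]]
plate [[ 0.6476 -0.175   0.06  ]
 [ 0.6476 -0.3757  0.06  ]
 [ 0.3544 -0.3688  0.06  ]
 [ 0.3541 -0.17    0.06  ]]
((397.0, 261.5), (135.0, 90.0), 90.0) [[ 0.6499 -0.1715  0.06  ]
 [ 0.6547 -0.3782  0.06  ]
 [ 0.3523 -0.3688  0.06  ]
 [ 0.3477 -0.1711  0.06  ]] [[ 0.4977 -0.2723  0.06  ]]
loose 63 [302.5714 238.8095] [[ 0.5728 -0.0362  0.023 ]]
fit 90 [226.5333 338.4667] [[0.5936 0.2609 0.062 ]]
```

Call:
{"method": "servo_tool", "body": {"delta_pos": [[-0.232,-0.175,0],[-0.465,-0.35,0],[-0.697,-0.525,0]], "twist": [0.209,0.418,0.628], "fingers": 0.3}}

```text
time_s: 0.4
tool_pos: [0.3347, 0.4427, 0.186]
eef_rot: [0.377, 0.926, -0.001, -0.0]
ft_force: [1.3, -0.5, 0.4]
finger_gap: 0.0707
gripper_force: 0.0
```

Call:
{"method": "servo_tool", "body": {"delta_pos": [[-0.275,-0.094,0],[-0.55,-0.189,0],[-0.825,-0.283,0]], "twist": [0.209,0.418,0.628]}}

```text
time_s: 0.7
tool_pos: [0.3942, 0.3257, 0.1864]
eef_rot: [0.518, 0.855, -0.0, -0.0]
ft_force: [-0.3, 0.5, 0.2]
finger_gap: 0.0615
gripper_force: 0.0
```

Call:
{"method": "servo_tool", "body": {"delta_pos": [[-0.291,-0.005,0],[-0.581,-0.009,0],[-0.872,-0.014,0]], "twist": [0.209,0.418,0.628]}}

```text
time_s: 1.0
tool_pos: [0.4534, 0.2091, 0.1865]
eef_rot: [0.645, 0.764, -0.0, -0.0]
ft_force: [0.6, -0.4, -0.5]
finger_gap: 0.0612
gripper_force: 0.0
```

Call:
{"method": "servo_tool", "body": {"delta_pos": [[-0.278,0.085,0],[-0.557,0.169,0],[-0.835,0.254,0]], "twist": [0.209,0.418,0.628]}}

```text
time_s: 1.3
tool_pos: [0.5124, 0.0922, 0.1865]
eef_rot: [0.757, 0.653, -0.0, -0.0]
ft_force: [0.0, 0.7, 0.5]
finger_gap: 0.0609
gripper_force: 0.0
```

Call:
{"method": "servo_tool", "body": {"delta_pos": [[-0.238,0.167,0],[-0.477,0.333,0],[-0.715,0.5,0],[-0.715,0.5,0],[-0.715,0.5,0]], "twist": [0.209,0.418,0.628,0.628,0.628]}}

```text
time_s: 1.8
tool_pos: [0.5709, -0.0236, 0.1859]
eef_rot: [0.849, 0.528, -0.001, -0.001]
ft_force: [0.0, 0.6, -0.1]
finger_gap: 0.0607
gripper_force: 0.0
```

```bash
cat > plan.py <<'E'
from h import *
from scipy.spatial.transform import Rotation as Ro
def plan(x,y,z,yaw):
    o=observe(); R=Ro.from_quat(o["eef_rot"]).as_matrix(); p=o["tool_pos"]
    th=np.degrees(np.arctan2(R[1,1],R[0,1]))
    d=R.T@(np.array([x,y,z])-p)
    dy=(yaw-th+90)%180-90
    print("t",o["time_s"],"pos",p.round(4),"yaw",th.round(2),"tilt",np.degrees(np.arccos(-R[2,2])).round(2),"units",(d/.15).round(3),"twist",(-np.radians(dy)/.5).round(3),"gap",o["finger_gap"].round(4),"q",o["qpos"].round(2))
E
python3 -c "
from plan import *
plan(.571,-.0235,.013,-26.1)
cv2.imwrite('pics/top1.png',camera('top')); cv2.imwrite('pics/side1.png',camera('side'))
a=cv2.resize(cv2.imread('pics/side1.png')[150:310,220:420],None,fx=4,fy=3.75,interpolation=cv2.INTER_CUBIC);cv2.imwrite('pics/d1.png',a)"
```

```text
Traceback (most recent call last):
  File "plan.py", line 8, in plan
    print("t",o["time_s"],"pos",p.round(4),"yaw",th.round(2),"tilt",np.degrees(np.arccos(-R[2,2])).round(2),"units",(d/.15).round(3),"twist",(-np.radians(dy)/.5).round(3),"gap",o["finger_gap"].round(4),"q",o["qpos"].round(2))
                                                                                                                                                                                 ^^^^^^^^^^^^^^^^^^^^^
AttributeError: 'float' object has no attribute 'round'
```

Call:
{"method": "servo_tool", "body": {"delta_pos": [[0,0,0.25],[0,0,0.5],[0,0,0.7],[0,0,0.86],[0,0,0.867],[0,0,0.867]], "twist": [0,0,0,0,0,0]}}

```text
time_s: 2.4
tool_pos: [0.5706, -0.0216, 0.0567]
eef_rot: [0.848, 0.53, -0.0, -0.001]
ft_force: [0.4, -0.0, 0.7]
finger_gap: 0.0614
gripper_force: 0.0
```

```bash
sed -i 's/o\["finger_gap"\].round(4)/round(float(o["finger_gap"]),4)/' plan.py
python3 -c "
from plan import *
plan(.571,-.0235,.013,-26.1)
cv2.imwrite('pics/top1.png',camera('top')); cv2.imwrite('pics/side1.png',camera('side'))
a=cv2.resize(cv2.imread('pics/side1.png')[170:290,240:400],None,fx=5,fy=5,interpolation=cv2.INTER_CUBIC);cv2.imwrite('pics/d1.png',a)"
```

```text
t 2.4 pos [ 0.5706 -0.0216  0.0567] yaw -26.02 tilt 0.07 units [-0.01   0.008  0.291] twist 0.003 gap 0.0614 q [-0.18  0.22  1.78  0.    1.14  0.28]
```

View pics/d1.png

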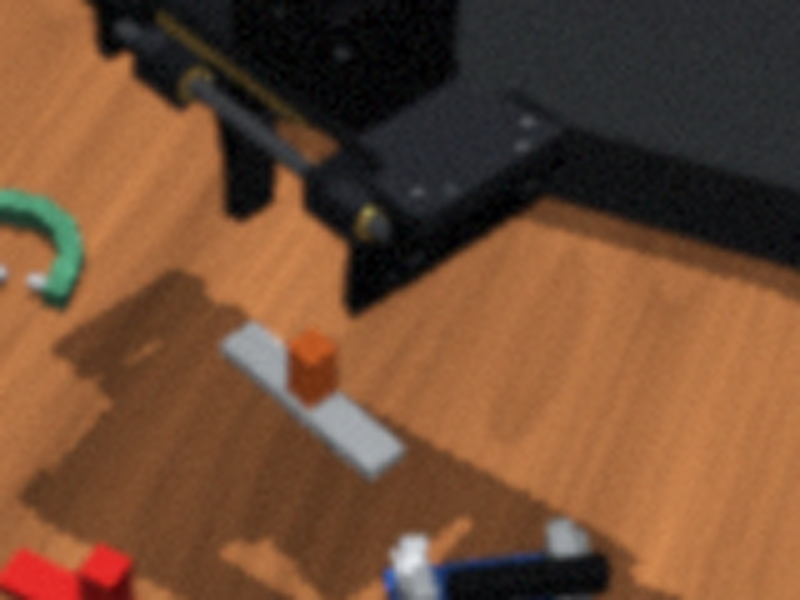

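The loose keeper's knob sits at about side pixel (302.6,243.5), and the fingertips at about (288,213) and (310,232). I need to check whether the hand is centred over the knob.

Run:
```python
from h import *
np.set_printoptions(precision=4,suppress=True)
print(proj("side",[[.5706,-.0216,.0567],[.571,-.0235,.023],[.571,-.0235,.038]]), proj("top",[[.571,-.0235,.038],[.571,-.0235,.008]]))
q=lambda x,y:((x+.5)/5-.5+240,(y+.5)/5-.5+170)
print(cast("side",[q(312,345)],.038),cast("side",[q(313,400)],.008)) # knob top centre
c=[q(248,322),q(405,450),q(372,478),q(220,347)]; print(cast("side",c,.006),cast("side",c,.006).mean(0))
# fingers tip direction
print(cast("side",[q(258,195),q(365,295)],.0567))
```

```text
[[301.2867 232.8573]
 [301.1274 243.1169]
 [301.2691 238.3156]] [[286.6781 227.7619]
 [286.4323 229.3178]]
[[ 0.5693 -0.0233  0.038 ]] [[ 0.5667 -0.0198  0.008 ]]
[[ 0.6107 -0.0527  0.006 ]
 [ 0.5215 -0.0107  0.006 ]
 [ 0.5288  0.0089  0.006 ]
 [ 0.6161 -0.0341  0.006 ]] [ 0.5693 -0.0222  0.006 ]
[[ 0.6178 -0.0802  0.0567]
 [ 0.5535 -0.0421  0.0567]]
```

Run:
```python
from h import *
y=np.array([.899,-.438,0]);x=np.array([.438,.899,0]);p=np.array([.5706,-.0216,.0567])
im=cv2.imread('pics/side1.png')
pts=[p+a*y+b*x for a in(-.0307,.0307,-.0455,.0455) for b in(-.0095,.0095)]
P=proj("side",pts+[p]); a=cv2.resize(im[60:300,180:480],None,fx=2.6,fy=2.4); a=cv2.convertScaleAbs(a,alpha=1.8,beta=20)
for u in P: cv2.circle(a,(int((u[0]-180)*2.6),int((u[1]-60)*2.4)),3,(0,255,0),-1)
cv2.imwrite('pics/e1.png',a)
```

```text
(no output)
```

View pics/e1.png

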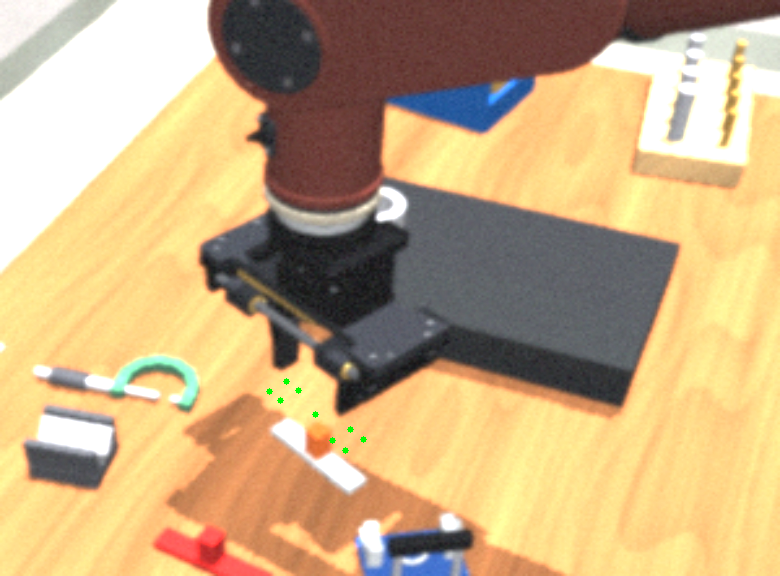

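The fingertips appear about 12 px above their projected places, straight up in the side view. I'll use the top view to tell whether that is height or horizontal offset.

Run:
```python
from h import *
y=np.array([.899,-.438,0]);x=np.array([.438,.899,0]);p=np.array([.5706,-.0216,.0567])
im=cv2.imread('pics/top1.png')
a=cv2.resize(im[120:320,180:400],None,fx=3,fy=3,interpolation=cv2.INTER_CUBIC); a=cv2.convertScaleAbs(a,alpha=1.6,beta=20)
def dot(P,c):
    for u in proj("top",P): cv2.circle(a,(int((u[0]-180)*3),int((u[1]-120)*3)),2,c,-1)
dot([p+[0,0,.07]+s*y*.095+t*x*.0375 for s in(-1,1) for t in(-1,1)],(0,255,0))
dot([p+s*y*.038 for s in(-1,0,1)],(0,0,255)); dot([p+[0,0,.07]],(255,0,255)); dot([p+[0,0,.2]],(255,255,0))
cv2.imwrite('pics/e2.png',a)
```

```text
(no output)
```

View pics/e2.png

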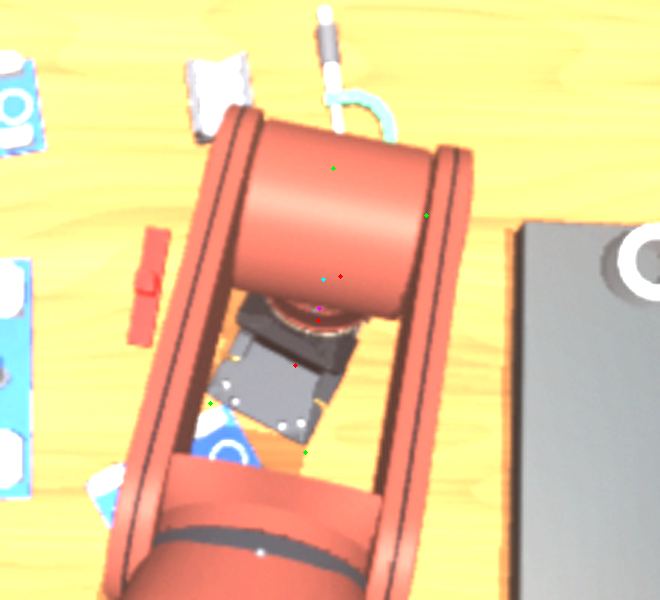

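Run:
```python
from h import *
np.set_printoptions(precision=1,suppress=True)
P=proj("side",[[.5247,.263,.118],[.59,.266,.077],[.5706,-.0216,.0567],[.5706,-.0216,.0967]]); print(P, (P[:2]-[180,220])*3, (P[2:]-[180,60])*[2.6,2.4])
m=camera_model("side");R=cv2.Rodrigues(m["rvec"])[0];print(np.round(-R.T@m["tvec"],3))
# sleeve top on plate & plate corners check
print(proj("side",[[.3544,-.3688,.06],[.3541,-.17,.06],[.6476,-.175,.06]]))
```

```text
[[261.5 335.9]
 [226.2 336.9]
 [301.3 232.9]
 [301.7 219.2]] [[244.5 347.7]
 [138.5 350.8]] [[315.3 414.9]
 [316.4 382.1]]
[0.3 0.6 0.8]
[[439.2 160.6]
 [421.7 214.1]
 [295.2 178. ]]
```

Call:
{"method": "servo_tool", "body": {"delta_pos": [[-0.007,0.004,0.1],[-0.007,0.004,0.2],[-0.007,0.004,0.26],[-0.007,0.004,0.288],[-0.007,0.004,0.288],[-0.007,0.004,0.288]], "twist": [0,0,0,0,0,0]}}

```text
time_s: 3.1
tool_pos: [0.5714, -0.0242, 0.0135]
eef_rot: [0.849, 0.529, -0.0, -0.0]
ft_force: [-0.4, 0.3, 0.3]
finger_gap: 0.0609
gripper_force: 0.0
```

Run:
```python
from plan import *
plan(.5702,-.023,.013,-26.1)
im=camera('side');cv2.imwrite('pics/side2.png',im)
a=cv2.resize(im[170:290,240:400],None,fx=5,fy=5,interpolation=cv2.INTER_CUBIC);cv2.imwrite('pics/d2.png',cv2.convertScaleAbs(a,alpha=1.6,beta=20))
```

```text
t 3.1 pos [ 0.5714 -0.0242  0.0135] yaw -26.14 tilt 0.0 units [ 0.003 -0.011  0.003] twist -0.001 gap 0.0609 q [-0.18  0.28  1.8  -0.    1.06  0.28]
```

View pics/d2.png

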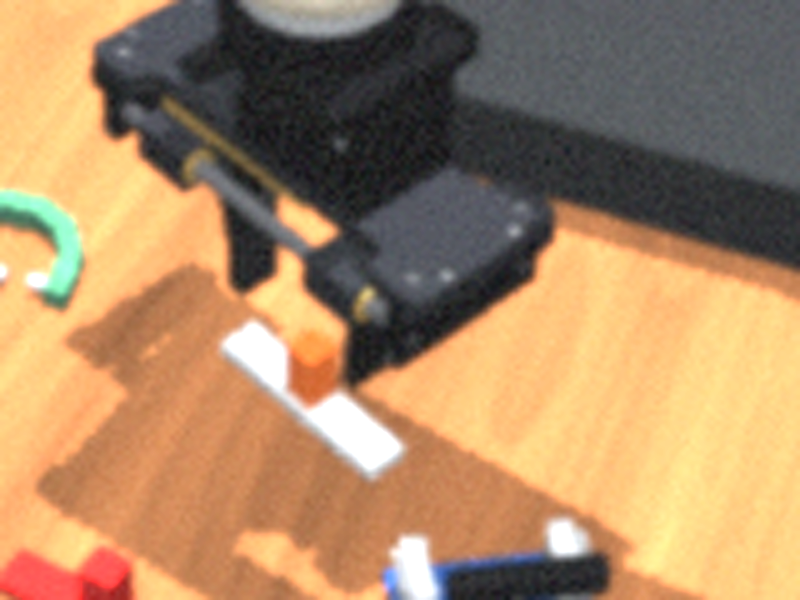

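Call:
{"method": "servo_tool", "body": {"delta_pos": [[0.003,-0.011,0],[0.003,-0.011,0],[0.003,-0.011,0],[0.003,-0.011,0],[0.003,-0.011,0],[0.003,-0.011,0],[0.003,-0.011,0],[0.003,-0.011,0]], "twist": [0,0,0,0,0,0,0,0], "fingers": 1}}

```text
time_s: 3.95
tool_pos: [0.57, -0.0229, 0.0135]
eef_rot: [0.849, 0.529, -0.0, -0.0]
ft_force: [0.2, 0.2, -0.1]
finger_gap: 0.0053
gripper_force: 0.0
```

Run:
```python
from h import *
np.set_printoptions(precision=0,suppress=True)
y=np.array([.899,-.438,0]);x=np.array([.438,.899,0]);p=np.array([.5714,-.0242,.0135])
c=lambda P:(proj("side",P)-[240,170])*5
for dz in(0,.035):
  q=p+[0,0,dz]
  print("dz",dz,"body bottom +-y, +-x corners",c([q+[0,0,.07]+s*.082*y+t*.0375*x for s in(1,-1) for t in(1,-1)]).tolist(),"tips",c([q+s*.038*y for s in(1,-1)]).tolist())
im=camera('side'); cv2.imwrite('pics/side3.png',im)
v=im.max(2); np.set_printoptions(linewidth=200)
print(v[228:252:1,292:314])
```

```text
dz 0 body bottom +-y, +-x corners [[109.85344813586693, 200.39319543851875], [245.20703869874126, 121.23527955984883], [379.8797102785372, 426.2571025063329], [518.2625750184557, 331.6425648792685]] tips [[246.3787387029035, 329.8420082449535], [365.89451466760835, 430.43522705054386]]
dz 0.035 body bottom +-y, +-x corners [[106.62979603184084, 138.58339950350825], [245.38241312552032, 59.565185150697175], [383.8048224375251, 364.535746755637], [525.7320819860602, 269.6591461285881]] tips [[246.58090074619622, 273.71767116387446], [369.1079689796143, 374.4841899492309]]
[[199 189 143  70  27  21  16  10  18  10  16  11   0  10  19  32  56  74  93 103 109 105]
 [203 194 142  72  20  14  21  13   3  10  11   9   6   5  12  22  27  49  72  90 104 100]
 [206 193 137  65  19  12  19  14  14  11   9   6  13  12   9   7  13  40  72  78  86  96]
 [203 185 129  54  14  17  13  10  15  17   7  12   7   4  12  10  13  54 112 104  87  76]
 [202 181 120  51  16   9  16  20  11   8  19  12   6   6   2   3  10  71 139 147 119  92]
 [195 180 122  51  20  15  11  11  12  15  14   7   9  14  10  18  1
[... 961 characters left out ...]
9 116 116 115 119 120 121 122 120 128 152 163 167 170 176 174]
 [148 167 172 174 158 136 121 117 118 116 117 124 122 121 117 114 139 156 174 176 175 173]
 [113 141 159 166 152 134 117 117 116 124 120 123 121 118 111 106 116 143 167 174 173 170]
 [102 112 136 151 147 128 116 114 114 121 121 120 122 121 117 112 108 124 146 158 164 162]
 [111 111 111 129 139 133 126 113 117 121 120 120 122 129 129 129 120 115 117 129 140 145]
 [118 116 111 112 122 138 138 128 121 120 120 123 130 145 149 151 146 131 116 106 111 119]
 [120 121 118 110 110 122 137 140 134 129 130 131 147 155 165 168 167 152 132 112  97  99]
 [120 121 118 120 110 106 117 135 140 143 148 149 156 171 176 176 177 174 162 139 113 102]]
```

Run:
```python
from h import *
np.set_printoptions(precision=4,suppress=True)
def tri(t,s):
    Ms=[]
    for n in("top","side"):
        m=camera_model(n);R=cv2.Rodrigues(m["rvec"])[0];Ms.append(m["camera_matrix"]@np.c_[R,m["tvec"]])
    X=cv2.triangulatePoints(Ms[0],Ms[1],np.array(t,float).reshape(2,1),np.array(s,float).reshape(2,1))[:,0];X=X[:3]/X[3]
    return X,proj("top",X)-t,proj("side",X)-s
y=np.array([.899,-.438,0]);x=np.array([.438,.899,0]);p=np.array([.5706,-.0216,.0567])
print(tri((281,266.7),(351.5,194.2)),p-.082*y-.0375*x)
print(tri((249,249.3),(314,212.5)),p-.082*y+.0375*x)
```

```text
(array([ 0.4741, -0.0113,  0.207 ]), array([[0.0306, 0.1766]]), array([[-0.1668, -0.0294]])) [ 0.4805 -0.0194  0.0567]
(array([0.5136, 0.0532, 0.2029]), array([[-0.7912, -3.5895]]), array([[3.5619, 0.6307]])) [0.5133 0.048  0.0567]
```

Run:
```python
from h import *
np.set_printoptions(precision=1,suppress=True)
y=np.array([.899,-.438,0]);x=np.array([.438,.899,0]);p=np.array([.570,-.0229,0])
for h in(.0135,.035,.045,.055): print(h,proj("side",[p+[0,0,h]+s*.0177*y+t*.0095*x for s,t in((1,1),(1,-1),(-1,-1),(-1,1))]).tolist())
```

```text
0.0135 [[292.5317078072976, 243.93914266195273], [299.13333221107706, 239.65124305520476], [310.2991658541426, 248.96250058352157], [303.66712129914885, 253.41066306581249]]
0.035 [[292.6052785817061, 237.11511637138062], [299.30392387320103, 232.8209725087401], [310.64130445825106, 242.14225379012936], [303.91138684595916, 246.59930330439886]]
0.045 [[292.64025052237605, 233.87130869798523], [299.38500005982655, 229.57478636673588], [310.8039775557875, 238.89950170509252], [304.02754716730954, 243.36016561572052]]
0.055 [[292.67571450008387, 230.5818623357286], [299.4672072559085, 226.2833160620618], [310.96896384810384, 235.61063801765286], [304.14537370512244, 240.07456537874384]]
```

The closed tips cover the knob's top face, and the corner fit puts them about 35 mm above the reported TCP height with no sideways offset. I'll reopen and lower slowly, watching the force.

Call:
{"method": "servo_tool", "body": {"delta_pos": [[0,0,0],[0,0,0],[0,0,0],[0,0,0.02],[0,0,0.035],[0,0,0.05],[0,0,0.05]], "twist": [0,0,0,0,0,0,0], "fingers": 0.4}}

```text
time_s: 4.7
tool_pos: [0.5696, -0.0228, 0.0054]
eef_rot: [0.849, 0.529, -0.0, -0.0]
ft_force: [0.1, 0.3, -0.2]
finger_gap: 0.0488
gripper_force: 0.0
```

Call:
{"method": "servo_tool", "body": {"delta_pos": [[0,0,0.03],[0,0,0.06],[0,0,0.09],[0,0,0.11],[0,0,0.11]], "twist": [0,0,0,0,0]}}

```text
time_s: 5.2
tool_pos: [0.5694, -0.0229, -0.0113]
eef_rot: [0.849, 0.529, -0.0, -0.0]
ft_force: [0.1, 0.8, 0.7]
finger_gap: 0.0521
gripper_force: 0.0
```

Run:
```python
from plan import *
plan(.5702,-.023,-.02,-26.1)
im=camera('side');cv2.imwrite('pics/side4.png',im)
v=im.max(2); np.set_printoptions(linewidth=200)
print(v[228:262:2,286:322:1]//10)
```

```text
t 5.2 pos [ 0.5694 -0.0229 -0.0113] yaw -26.13 tilt 0.07 units [0.001 0.005 0.058] twist -0.001 gap 0.0521 q [-0.18  0.32  1.81 -0.    1.01  0.28]
[[11  7  2  1  1  1  1  1  2  2  4  6  6  6  6  6  5  4  3  3  2  2  2  2  2  2  2  1  3  4  4  5  4  5  5  5]
 [11  7  3  1  1  2  1  1  1  1  5 10 12  8  4  2  2  2  3  2  2  2  3  2  2  2  2  2  2  3  4  5  5  5  5  5]
 [12  7  2  1  1  1  1  1  0  1  6 13 16 11  4  1  2  2  2  2  3  3  3  3  3  3  3  3  4  4  5  4  4  4  4  5]
 [11  7  3  1  1  1  2  1  1  2  6 13 16 10  4  2  1  1  2  3  4  4  5  5  5  4  3  2  3  4  4  5  5  5  5  5]
 [12  9  5  2  1  2  3  4  6  8 10 12 12 10  6  3  2  2  2  1  2  4  4  4  4  7  9  8  4  2  3  4  4  5  5  6]
 [16 16 15 12 10 10 13 15 15 15 14 14 17 19 17 14  9  4  2  1  1  1  2  5  8 10 10  8  5  3  2  2  2  3  4  4]
 [15 16 17 17 16 17 17 17 17 17 16 15 15 17 18 19 18 15  9  5  2  2  2  5  8  8  7  8  7  6  5  3  1  1  2  2]
 [11 11 13 15 16 17 17 17 17 17 16 13 11 12 14 16 17 15 13 11  8  4  2  3  5  4  4  3  4  6  5  3  1  0  1  1]
 [12 11 11 11 12 15 16 17 17 17 15 13 12 11 11 11 12 12 12 12 11 
[... 234 characters left out ...]
 0  0  0  1  0  1  0  1  1  1  1]
 [12 12 12 11 11 11 12 12 12 11 11 12 14 14 13 12 13 13 14 15 15 10  4  1  0  1  1  0  1  2  2  2  1  1  0  1]
 [12 12 11 11 11 12 12 12 12 12 12 11 10 11 13 15 16 16 17 17 16 11  4  1  1  2  3  6  7  8  9  7  4  3  3  7]
 [12 11 11 12 12 11 12 12 12 11 11 10 10 10 11 12 13 15 17 17 17 15 10  6  7 11 14 16 14 13 11 10  9  8  9 10]
 [11 11 11 12 12 12 12 11 11 11 11 10 11 10 11 10 10 10 12 15 17 17 17 16 17 18 17 17 17 17 16 14 11 11 10 10]
 [11 11 12 12 12 12 12 12 10 11 11 10 11 11 10 10 10 10 10 10 11 15 17 17 18 18 17 18 18 18 17 17 16 14 12 11]
 [11 12 12 12 12 12 11 11 10 10 10 10 11 10 10 10 11 10 10 10 10 11 11 14 15 17 17 18 18 18 18 17 16 13 11 11]]
```

Call:
{"method": "servo_tool", "body": {"delta_pos": [[0.001,0.004,0.025],[0.001,0.004,0.05],[0.001,0.004,0.05]], "twist": [0,0,0]}}

```text
time_s: 5.55
tool_pos: [0.5701, -0.023, -0.0187]
eef_rot: [0.849, 0.529, -0.0, -0.0]
ft_force: [-0.0, 0.4, -0.2]
finger_gap: 0.0519
gripper_force: 0.0
```

Call:
{"method": "servo_tool", "body": {"delta_pos": [[0,0,0],[0,0,0],[0,0,0],[0,0,0],[0,0,0],[0,0,0],[0,0,0]], "twist": [0,0,0,0,0,0,0], "fingers": 1}}

```text
time_s: 6.25
tool_pos: [0.5707, -0.0231, -0.0179]
eef_rot: [0.849, 0.529, 0.0, 0.0]
ft_force: [-0.7, 0.0, 0.4]
finger_gap: 0.0154
gripper_force: 30.0
```

Call:
{"method": "servo_tool", "body": {"delta_pos": [[0,0,-0.1],[0,0,-0.3],[0,0,-0.5],[0,0,-0.7],[0,0,-0.9],[0,0,-0.935],[0,0,-0.935]], "twist": [0,0,0,0,0,0,0]}}

```text
time_s: 6.95
tool_pos: [0.5718, -0.0232, 0.1241]
eef_rot: [0.849, 0.529, 0.001, 0.001]
ft_force: [-0.9, 1.0, -1.6]
finger_gap: 0.0157
gripper_force: 30.0
```

Call:
{"method": "servo_tool", "body": {"delta_pos": [[0.114,-0.124,0],[0.228,-0.249,0],[0.343,-0.373,0],[0.457,-0.498,0]], "twist": [0.177,0.355,0.532,0.71]}}

```text
time_s: 7.35
tool_pos: [0.5317, 0.0722, 0.1199]
eef_rot: [0.929, 0.369, -0.002, -0.001]
ft_force: [-0.1, 0.7, -1.2]
finger_gap: 0.0158
gripper_force: 30.0
```

Call:
{"method": "servo_tool", "body": {"delta_pos": [[0.063,-0.156,0],[0.127,-0.313,0],[0.19,-0.469,0],[0.254,-0.626,0]], "twist": [0.177,0.355,0.532,0.71]}}

```text
time_s: 7.75
tool_pos: [0.4946, 0.1663, 0.12]
eef_rot: [0.98, 0.199, -0.002, -0.0]
ft_force: [0.2, -0.6, -0.4]
finger_gap: 0.0157
gripper_force: 30.0
```

Call:
{"method": "servo_tool", "body": {"delta_pos": [[0.005,-0.169,0],[0.01,-0.338,0],[0.016,-0.507,0],[0.021,-0.65,0],[0.021,-0.676,0],[0.021,-0.676,0],[0.021,-0.676,0]], "twist": [0.177,0.355,0.532,0.69,0.71,0.71,0.71]}}

```text
time_s: 8.45
tool_pos: [0.4593, 0.2593, 0.1213]
eef_rot: [1.0, 0.025, -0.001, 0.001]
ft_force: [0.7, 0.8, -0.9]
finger_gap: 0.0159
gripper_force: 30.0
```

Run:
```python
from plan import *
plan(.4595,.2602,.0205,92.8)
im=camera('side');cv2.imwrite('pics/side5.png',im)
cv2.imwrite('pics/top5.png',camera('top'))
a=cv2.resize(im[200:420,150:410],None,fx=3,fy=2.7,interpolation=cv2.INTER_CUBIC);cv2.imwrite('pics/d5.png',cv2.convertScaleAbs(a,alpha=1.5,beta=20))
```

```text
t 8.45 pos [0.4593 0.2593 0.1213] yaw -87.08 tilt 0.1 units [ 0.002 -0.007  0.672] twist 0.004 gap 0.0159 q [ 0.36  0.05  1.85 -0.    1.25  1.88]
```

View pics/d5.png

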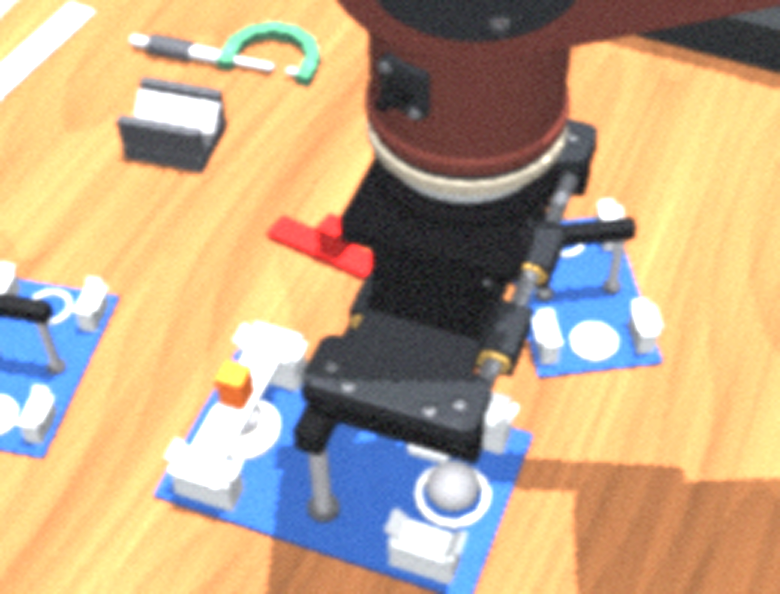

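Run:
```python
from h import *
np.set_printoptions(precision=0,suppress=True)
c=lambda P:(proj("side",P)-[150,200])*[3,2.7]
yv=np.array([-.049,.9988,0]);xv=np.array([.9988,.049,0]);p=np.array([.4593,.2593,.1398])
print("bar ends top",c([p+[0,0,.008]+s*.048*yv+t*.01*xv for s in(1,-1) for t in(1,-1)]))
print("bottom +y end",c([p+.048*yv+t*.01*xv for t in(1,-1)]))
```

```text
bar ends top [[402. 443.]
 [441. 455.]
 [466. 300.]
 [503. 310.]]
bottom +y end [[402. 450.]
 [441. 463.]]
```

Run:
```python
from h import *
np.set_printoptions(linewidth=220)
im=cv2.imread('pics/side5.png'); print(im[358:374,280:304].max(2)); print(im[358:374,280:304].min(2))
yv=np.array([-.049,.9988,0]);xv=np.array([.9988,.049,0]);p=np.array([.4593,.2593,.1398])
print(proj("side",[p+[0,0,h]+.048*yv+t*.01*xv for h in(.008,0) for t in(1,-1)]).round(1).tolist())
```

```text
[[ 11  17  10   8  15  18  16  20  22  16  20  27  18  25  20  23  26  33  36  44  52  55  64  63]
 [ 12   3   9   8  15  13  10  12  16  12  18  25  19  22  22  27  26  25  22  26  29  32  41  47]
 [ 18   2  13   8  15  10  15  14   7  11   5  15  17  20  18  25  19  22  19  21  26  26  25  29]
 [ 31  27  18  19  10  12  11  10   7   7  10  11  11   9  18  16  17  16  19  27  25  26  21  22]
 [ 70  53  45  37  24  13  15  15  10   9  14  11  14  10  10  14  18  13  14  18  23  22  21  26]
 [113 105 108 103  78  43  36  25  23  14  18   5  11   8  15  13  14  12  14  15  11  16  18  23]
 [123 131 156 158 128  99  95  87  60  42  34  22  13   6   1  11  20   6   8  16  17  19  19  15]
 [122 125 140 141 131 133 151 147 126 107  87  60  42  31  23  10   7  12  14  16  18  26  24  15]
 [129 127 128 128 130 128 149 157 164 167 149 128 108  87  60  42  29  19  17  10  13   6  17  21]
 [126 124 125 126 128 129 133 144 148 151 157 163 161 152 126 105  85  57  37  23  14  19   8  13]
 [128 126 128 129 128 129 130 128 127 129 140 148 151 153 161 159 146 122 100  67  37  27  21  24]
 [131 125 1
[... 1434 characters left out ...]
118 101  80  56  36  19  11  14   7  12]
 [ 34  32  36  34  36  43  66  85 101 111 125 136 142 146 154 152 139 115  93  59  26  13   7  16]
 [ 38  33  31  35  34  39  37  47  59  71  89 102 112 123 133 141 145 150 137  94  51  29  29  24]
 [ 32  35  34  34  31  36  33  34  34  42  50  59  71  87 106 113 125 133 126  93  68  62  58  49]
 [ 35  35  33  35  34  36  34  34  31  32  36  40  41  56  73  83 103 120 115 108 104 100  93  84]
 [ 32  34  37  34  34  31  34  35  32  34  33  43  48  61  81  87  99 114 116 121 121 120 116 111]
 [ 35  34  31  32  33  35  30  34  32  35  38  55  82 102 115 113 113 121 126 129 133 133 128 128]]
[[283.9, 364.0], [297.1, 368.6], [283.9, 366.8], [297.0, 371.3]]
```

The last pictures match: the held bar's end is at side pixels (285–298, 364–371), within about 1 px of its expected place over the open seat. Lowering now.

Call:
{"method": "servo_tool", "body": {"delta_pos": [[0.002,-0.008,0.12],[0.002,-0.008,0.28],[0.002,-0.008,0.44],[0.002,-0.008,0.56],[0.002,-0.008,0.6],[0.002,-0.008,0.62],[0.002,-0.008,0.62]], "twist": [0.004,0.004,0.004,0.004,0.004,0.004,0.004]}}

```text
time_s: 9.25
tool_pos: [0.4605, 0.2612, 0.0297]
eef_rot: [1.0, 0.024, 0.0, -0.0]
ft_force: [0.4, 0.7, -0.4]
finger_gap: 0.0155
gripper_force: 30.0
```

Call:
{"method": "servo_tool", "body": {"delta_pos": [[0,0,0.01],[0,0,0.02],[0,0,0.03],[0,0,0.04],[0,0,0.04],[0,0,0.04]], "twist": [0,0,0,0,0,0]}}

```text
time_s: 9.85
tool_pos: [0.4598, 0.2614, 0.0232]
eef_rot: [1.0, 0.024, -0.0, 0.0]
ft_force: [-1.0, -1.1, -0.9]
finger_gap: 0.0159
gripper_force: 30.0
```

Run:
```python
from plan import *
plan(.4595,.2602,.0205,92.8); print(observe()["ft_force"],observe()["moment"])
```

```text
t 9.85 pos [0.4598 0.2614 0.0232] yaw -87.26 tilt 0.01 units [-0.003  0.008  0.018] twist -0.002 gap 0.0159 q [0.37 0.18 1.91 0.   1.06 1.89]
[-1.04156413 -1.05920226 -0.87280663] [-0.03563523  0.15523994 -0.01286831]
```

Call:
{"method": "servo_tool", "body": {"delta_pos": [[0,0,0.006],[0,0,0.012],[0,0,0.016],[0,0,0.016],[0,0,0.016]], "twist": [0,0,0,0,0]}}

```text
time_s: 10.35
tool_pos: [0.4599, 0.2614, 0.021]
eef_rot: [1.0, 0.024, 0.0, 0.0]
ft_force: [-1.9, -0.2, 2.9]
finger_gap: 0.0157
gripper_force: 30.0
```

Call:
{"method": "servo_tool", "body": {"delta_pos": [[0,0,0.003],[0,0,0.006],[0,0,0.008],[0,0,0.008],[0,0,0.008]], "twist": [0,0,0,0,0]}}

```text
time_s: 10.85
tool_pos: [0.46, 0.2614, 0.021]
eef_rot: [1.0, 0.024, 0.0, 0.0]
ft_force: [-5.5, -2.1, 12.7]
finger_gap: 0.0157
gripper_force: 30.0
```

Call:
{"method": "servo_tool", "body": {"delta_pos": [[0,0,-0.006],[0,0,-0.006]], "twist": [0,0]}}

```text
time_s: 11.05
tool_pos: [0.4602, 0.2615, 0.021]
eef_rot: [1.0, 0.024, 0.0, -0.0]
ft_force: [-1.6, -1.8, 6.4]
finger_gap: 0.0159
gripper_force: 30.0
```

Call:
{"method": "servo_tool", "body": {"delta_pos": [[0,0,0],[0,0,0],[0,0,0],[0,0,0],[0,0,-0.1],[0,0,-0.3],[0,0,-0.6],[0,0,-0.9],[0,0,-1],[0,0,-1],[0,0,-1]], "twist": [0,0,0,0,0,0,0,0,0,0,0], "fingers": 0.55}}

```text
time_s: 12.15
tool_pos: [0.4594, 0.2612, 0.1698]
eef_rot: [1.0, 0.024, -0.0, 0.0]
ft_force: [-0.2, -0.2, -0.9]
finger_gap: 0.0393
gripper_force: 0.0
```

Run:
```python
from plan import *
plan(.5247,.263,.17,2.8)
im=camera('side');cv2.imwrite('pics/side6.png',im)
t=camera('top');cv2.imwrite('pics/top6.png',t)
for n,i in(("side",im),("top",t)):
    h,s,v=[a.astype(int) for a in cv2.split(cv2.cvtColor(i,cv2.COLOR_BGR2HSV))]
    m=((h>5)&(h<30)&(s>165)&(v>130))
    k,l,st,c=cv2.connectedComponentsWithStats(m.astype(np.uint8))
    e=proj(n,[[.46,.2605,.062],[.59,.2655,.062],[.46,.2605,.077]])
    print(n,"expected",e.round(1).tolist(),[(st[j].tolist(),c[j].round(1).tolist()) for j in range(1,k) if 20<st[j,4]<400 and min(np.hypot(*(c[j]-e[q])) for q in(0,1))<25])
```

```text
t 12.15 pos [0.4594 0.2612 0.1698] yaw -87.26 tilt 0.05 units [ 0.436  0.009 -0.001] twist 3.139 gap 0.0393 q [ 0.37  0.    1.8  -0.    1.34  1.89]
side expected [[299.7, 367.1], [227.1, 341.4], [299.9, 362.5]] [([221, 333, 12, 18, 140], [226.8, 341.2]), ([296, 360, 10, 17, 138], [300.4, 368.0])]
top expected [[158.7, 272.8], [160.1, 215.2], [156.9, 272.6]] [([156, 212, 8, 7, 46], [159.2, 215.0])]
```

Call:
{"method": "servo_tool", "body": {"delta_pos": [[0.109,0.001,0],[0.218,0.003,0],[0.327,0.004,0],[0.436,0.006,0]], "twist": [-0.196,-0.393,-0.59,-0.786], "fingers": 0.2}}

```text
time_s: 12.65
tool_pos: [0.5244, 0.2631, 0.1678]
eef_rot: [0.975, 0.221, -0.002, 0.0]
ft_force: [0.1, -0.3, -0.5]
finger_gap: 0.0631
gripper_force: 0.0
```

Call:
{"method": "servo_tool", "body": {"delta_pos": [[0,0,0],[0,0,0],[0,0,0],[0,0,0]], "twist": [-0.25,-0.5,-0.75,-1]}}

```text
time_s: 13.05
tool_pos: [0.5238, 0.2631, 0.1677]
eef_rot: [0.89, 0.455, -0.002, -0.0]
ft_force: [0.6, 0.8, 0.4]
finger_gap: 0.0694
gripper_force: 0.0
```

Call:
{"method": "servo_tool", "body": {"delta_pos": [[0,0,0],[0,0,0],[0,0,0],[0,0,0]], "twist": [-0.25,-0.5,-0.75,-1]}}

```text
time_s: 13.45
tool_pos: [0.5238, 0.2631, 0.1677]
eef_rot: [0.75, 0.662, -0.002, -0.001]
ft_force: [-0.8, -0.3, -0.2]
finger_gap: 0.0697
gripper_force: 0.0
```

Call:
{"method": "servo_tool", "body": {"delta_pos": [[0,0,0],[0,0,0],[0,0,0.1],[0,0,0.2],[0,0,0.2],[0,0,0.2]], "twist": [-0.18,-0.358,-0.358,-0.358,-0.358,-0.358]}}

```text
time_s: 14.05
tool_pos: [0.5242, 0.2632, 0.1387]
eef_rot: [0.69, 0.724, -0.001, -0.001]
ft_force: [0.1, 0.2, -0.2]
finger_gap: 0.0698
gripper_force: 0.0
```

Run:
```python
from plan import *
plan(.5248,.2635,.0533,2.8)
im=camera('side');cv2.imwrite('pics/side7.png',im);cv2.imwrite('pics/top7.png',camera('top'))
a=cv2.resize(im[200:420,150:410],None,fx=3,fy=2.7,interpolation=cv2.INTER_CUBIC);a=cv2.convertScaleAbs(a,alpha=1.6,beta=25)
o=observe();R=Ro.from_quat(o["eef_rot"]).as_matrix()
P=[o["tool_pos"]+[0,0,.035]+R[:,1]*s*.043 for s in(-1,0,1)]
for u in (proj("side",P)-[150,200])*[3,2.7]: cv2.circle(a,tuple(int(k) for k in u),3,(0,255,0),-1)
cv2.imwrite('pics/d7.png',a)
```

```text
t 14.05 pos [0.5242 0.2632 0.1387] yaw 2.75 tilt 0.19 units [0.003 0.006 0.569] twist -0.002 gap 0.0698 q [ 0.33  0.17  1.68 -0.    1.3   0.28]
```

View pics/d7.png

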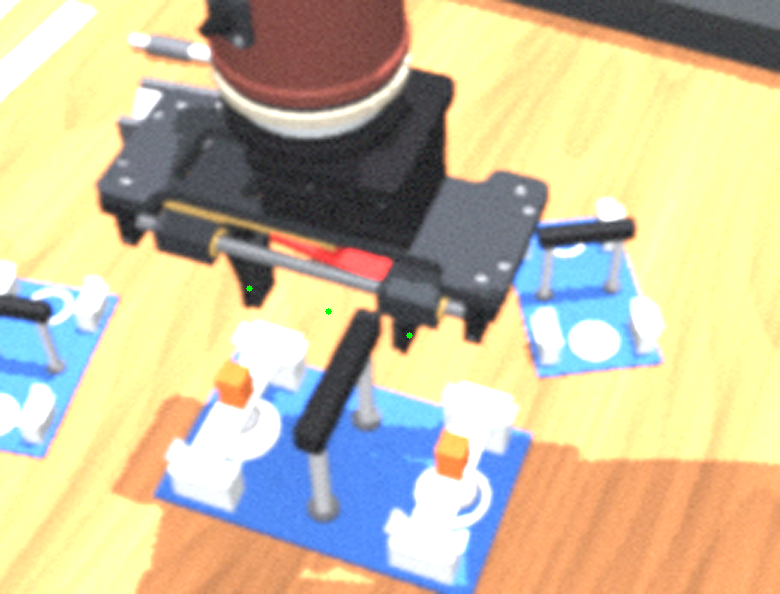

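This tenth and last view shows the bar seated in both notches with its knob upright at (452,455), and the fingertips straddling the handle. Going down to the handle.

Call:
{"method": "servo_tool", "body": {"delta_pos": [[0.003,0.006,0.15],[0.003,0.006,0.3],[0.003,0.006,0.42],[0.003,0.006,0.5],[0.003,0.006,0.55],[0.003,0.006,0.565],[0.003,0.006,0.565],[0.003,0.006,0.565]], "twist": [0,0,0,0,0,0,0,0]}}

```text
time_s: 14.95
tool_pos: [0.5269, 0.2644, 0.0568]
eef_rot: [0.69, 0.724, 0.001, 0.0]
ft_force: [-0.4, -0.0, 0.6]
finger_gap: 0.0696
gripper_force: 0.0
```

Call:
{"method": "servo_tool", "body": {"delta_pos": [[0,0,0],[0,0,0],[0,0,0],[0,0,0],[0,0,0],[0,0,0],[0,0,0],[0,0,0]], "twist": [0,0,0,0,0,0,0,0], "fingers": 1}}

```text
time_s: 15.75
tool_pos: [0.5247, 0.264, 0.0556]
eef_rot: [0.69, 0.724, -0.001, -0.001]
ft_force: [-4.2, -0.9, 4.6]
finger_gap: 0.0158
gripper_force: 30.0
```

Run:
```python
from plan import *
plan(.5248,.2635,.0533,2.8); print(observe()["ft_force"],observe()["gripper_force"])
```

```text
t 15.75 pos [0.5247 0.264  0.0556] yaw 2.81 tilt 0.18 units [-0.003  0.     0.016] twist 0.0 gap 0.0158 q [0.33 0.26 1.74 0.   1.15 0.28]
[-4.2430872  -0.89590149  4.59770811] 29.986320678144693
```

Call:
{"method": "servo_tool", "body": {"delta_pos": [[0,0,-0.015],[0,0,-0.04],[0,0,-0.08],[0,0,-0.12],[0,0,-0.16],[0,0,-0.19],[0,0,-0.2],[0,0,-0.2]], "twist": [0,0,0,0,0,0,0,0]}}

```text
time_s: 16.55
tool_pos: [0.5265, 0.2642, 0.0863]
eef_rot: [0.69, 0.724, 0.0, 0.0]
ft_force: [-0.4, -0.1, -7.6]
finger_gap: 0.0157
gripper_force: 30.0
```

```bash
cat > chk.py <<'E'
from plan import *
# knob blobs vs expectation for rigid carrier hanging under hand
o=observe();R=Ro.from_quat(o["eef_rot"]).as_matrix();p=o["tool_pos"]
print("t",o["time_s"],p.round(4),"F",o["ft_force"].round(1),"M",o["moment"].round(2),"gap",round(float(o["finger_gap"]),4))
b=p-[0,0,.0556]; cx=-R[:,1]
for n in("side","top"):
    i=camera(n);cv2.imwrite(f"pics/{n}_{o['time_s']:.1f}.png",i);h,s,v=[a.astype(int) for a in cv2.split(cv2.cvtColor(i,cv2.COLOR_BGR2HSV))]
    k,l,st,c=cv2.connectedComponentsWithStats(((h>5)&(h<30)&(s>165)&(v>110)).astype(np.uint8))
    e=proj(n,[b+cx*q+[0,0,.062] for q in(.065,-.065)])
    for q in(0,1): print(n,"open" if q==0 else "fit",e[q].round(1),[(st[j,2:].tolist(),c[j].round(1).tolist()) for j in range(1,k) if st[j,4]>15 and np.hypot(*(c[j]-e[q]))<20])
E
python3 chk.py
```

```text
t 16.55 [0.5265 0.2642 0.0863] F [-0.4 -0.1 -7.6] M [-0.08  0.07  0.02] gap 0.0157
side open [299.  357.5] [([11, 18, 149], [299.0, 357.9])]
side fit [224.2 332.2] [([14, 19, 167], [223.9, 331.1])]
top open [154.8 271.7] []
top fit [155.7 212.5] []
```

Call:
{"method": "servo_tool", "body": {"delta_pos": [[0,0,-0.02],[0,0,-0.07],[0,0,-0.15],[0,0,-0.25],[0,0,-0.36],[0,0,-0.47],[0,0,-0.58],[0,0,-0.68],[0,0,-0.77],[0,0,-0.83],[0,0,-0.86],[0,0,-0.86]], "twist": [0,0,0,0,0,0,0,0,0,0,0,0]}}

```text
time_s: 17.85
tool_pos: [0.5264, 0.2642, 0.2154]
eef_rot: [0.69, 0.724, 0.0, 0.0]
ft_force: [-0.0, -0.4, -7.4]
finger_gap: 0.0157
gripper_force: 30.0
```

```bash
python3 chk.py; python3 -c "
from plan import *
plan(.498,-.272,.2156,2.8)"
```

```text
t 17.85 [0.5264 0.2642 0.2154] F [-0.  -0.4 -7.4] M [-0.08  0.08  0.  ] gap 0.0157
side open [300.6 310.4] [([12, 21, 210], [300.5, 311.0])]
side fit [215.9 284.1] [([15, 22, 245], [215.4, 282.6])]
top open [136.4 269.9] [([6, 7, 33], [136.9, 269.0])]
top fit [137.8 202. ] [([5, 7, 32], [139.0, 199.9])]
t 17.95 pos [0.5257 0.2639 0.214 ] yaw 2.8 tilt 0.08 units [-3.559 -0.359 -0.009] twist 0.0 gap 0.0156 q [ 0.33  0.12  1.59 -0.    1.43  0.28]
```

Call:
{"method": "servo_tool", "body": {"delta_pos": [[-0.013,-0.001,0],[-0.04,-0.004,0],[-0.08,-0.008,0],[-0.133,-0.014,0],[-0.193,-0.02,0],[-0.267,-0.027,0],[-0.34,-0.035,0],[-0.413,-0.042,0],[-0.487,-0.05,0],[-0.56,-0.057,0],[-0.633,-0.065,0],[-0.707,-0.073,0]], "twist": [0,0,0,0,0,0,0,0,0,0,0,0]}}

```text
time_s: 19.15
tool_pos: [0.5204, 0.1567, 0.2148]
eef_rot: [0.69, 0.724, 0.0, 0.0]
ft_force: [0.1, -0.1, -8.3]
finger_gap: 0.0158
gripper_force: 30.0
```

Call:
{"method": "servo_tool", "body": {"delta_pos": [[-0.073,-0.007,0],[-0.147,-0.015,0],[-0.22,-0.022,0],[-0.293,-0.03,0],[-0.367,-0.037,0],[-0.44,-0.045,0],[-0.513,-0.052,0],[-0.587,-0.06,0],[-0.66,-0.067,0],[-0.733,-0.075,0],[-0.807,-0.082,0],[-0.88,-0.09,0]], "twist": [0,0,0,0,0,0,0,0,0,0,0,0]}}

```text
time_s: 20.35
tool_pos: [0.5134, 0.0242, 0.2148]
eef_rot: [0.69, 0.724, 0.0, 0.0]
ft_force: [0.6, -0.6, -7.1]
finger_gap: 0.0156
gripper_force: 30.0
```

Call:
{"method": "servo_tool", "body": {"delta_pos": [[-0.073,-0.007,0],[-0.147,-0.015,0],[-0.22,-0.022,0],[-0.293,-0.03,0],[-0.367,-0.037,0],[-0.44,-0.045,0],[-0.513,-0.052,0],[-0.587,-0.06,0],[-0.66,-0.067,0],[-0.733,-0.075,0],[-0.807,-0.082,0],[-0.88,-0.09,0]], "twist": [0,0,0,0,0,0,0,0,0,0,0,0]}}

```text
time_s: 21.55
tool_pos: [0.5063, -0.1083, 0.2148]
eef_rot: [0.69, 0.724, -0.0, 0.0]
ft_force: [-1.1, -0.1, -7.7]
finger_gap: 0.0159
gripper_force: 30.0
```

Call:
{"method": "servo_tool", "body": {"delta_pos": [[-0.073,-0.007,0],[-0.147,-0.015,0],[-0.22,-0.022,0],[-0.293,-0.03,0],[-0.367,-0.037,0],[-0.44,-0.045,0],[-0.513,-0.052,0],[-0.587,-0.06,0],[-0.66,-0.067,0],[-0.733,-0.075,0]], "twist": [0,0,0,0,0,0,0,0,0,0]}}

```text
time_s: 22.55
tool_pos: [0.5005, -0.2186, 0.2147]
eef_rot: [0.69, 0.724, 0.0, -0.0]
ft_force: [0.0, 0.1, -7.5]
finger_gap: 0.0157
gripper_force: 30.0
```

Call:
{"method": "servo_tool", "body": {"delta_pos": [[-0.067,-0.007,0],[-0.127,-0.013,0],[-0.18,-0.018,0],[-0.227,-0.023,0],[-0.267,-0.027,0],[-0.3,-0.03,0],[-0.327,-0.033,0],[-0.347,-0.035,0],[-0.36,-0.037,0],[-0.36,-0.037,0],[-0.36,-0.037,0],[-0.36,-0.037,0]], "twist": [0,0,0,0,0,0,0,0,0,0,0,0]}}

```text
time_s: 23.75
tool_pos: [0.4977, -0.2718, 0.2148]
eef_rot: [0.69, 0.724, 0.0, -0.0]
ft_force: [0.6, 0.4, -6.8]
finger_gap: 0.0158
gripper_force: 30.0
```

```bash
python3 chk.py
python3 - <<'E'
from plan import *
plan(.498,-.272,.2156,2.8)
# base near/bottom edge by blue mask in both views
for n in("side","top"):
    i=camera(n);h,s,v=[a.astype(int) for a in cv2.split(cv2.cvtColor(i,cv2.COLOR_BGR2HSV))]
    o=observe();R=Ro.from_quat(o["eef_rot"]).as_matrix();b=o["tool_pos"]-[0,0,.0556];cx=-R[:,1];cy=R[:,0]*-1
    e=proj(n,[b+cx*q*.095+cy*w*.058+[0,0,.006] for q in(1,-1) for w in(1,-1)])
    x0,y0=e.min(0).astype(int)-12;x1,y1=e.max(0).astype(int)+12
    m=(h>100)&(h<130)&(s>120)&(v>40)&crop(i,max(x0,0),max(y0,0),x1,y1)
    p=np.argwhere(big(m))[:,::-1]; print(n,"exp",e.round(0).tolist(),"blue extremes",[p[np.argmin(f)].tolist() for f in(p[:,0],-p[:,0],p[:,1],-p[:,1])],m.sum())
    # ball
E
```

```text
t 23.75 [ 0.4977 -0.2718  0.2148] F [ 0.6  0.4 -6.8] M [-0.05  0.07 -0.01] gap 0.0158
side open [409.8 116. ] [([10, 18, 102], [409.9, 115.2])]
side fit [349.1 104.5] [([8, 15, 82], [349.0, 103.7])]
top open [421.4 292.1] []
top fit [416.4 223.2] [([4, 8, 32], [415.5, 222.5])]
t 23.85 pos [ 0.4977 -0.2718  0.2148] yaw 2.82 tilt 0.0 units [-0.002  0.002 -0.005] twist 0.001 gap 0.0155 q [-0.64  0.06  1.65  0.    1.43 -0.69]
side exp [[423.0, 126.0], [414.0, 157.0], [341.0, 111.0], [326.0, 138.0]] blue extremes [[328, 135], [422, 127], [356, 98], [410, 158]] 1788
top exp [[443.0, 306.0], [385.0, 308.0], [435.0, 212.0], [379.0, 213.0]] blue extremes [[380, 213], [418, 249], [380, 213], [385, 306]] 1788
```

```bash
python3 -c "
from plant import *
print(hand_in())"
```

```text
the job is handed in; nothing more can be done
None
```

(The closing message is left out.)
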